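Swap the saw's stop block from the crowded caddy

ROBOT

A 7-joint arm with a two-finger parallel gripper is mounted at the origin on a cart in front of the work surface, level with it; the furniture and walls round the work are solid. World frame = base frame: x ahead of the robot, y to its left, z up, the work surface at z = 0. Lengths are in m, angles in rad, forces in N, time in s.
With the tool pointing down it reaches from about 0.425 to 0.8 m from the base axis. Payload 8.3 kg.
Tool frame: the origin (TCP) lies at the centre of the arm's flange, where the gripper is bolted on; the fingertips stand 173 mm ahead of it and the grasp point (between the pads) lies 155 mm ahead of it; z points along the fingers, y is the line along which they close (so a half turn about z gives the same grasp; the last joint's range is limited). The gripper opens to 85 mm and grips with 20 to 120 N. Pads are 22 mm wide; open, the fingers measure 114 mm over their backs; the gripper's body (76 mm by 85 mm) begins 54 mm behind the grasp point. The pads swing forward as they close: fully open they stand 13 mm farther back than shut.
Start: joints at [1.231, 0.383, 0.016, 1.37, -0.006, 1.388, -0.046], TCP at [0.171, -0.601, 0.405] pointing down, gripper open.
Joint ranges: [-2.95, 2.95], [-0.25, 2.06], [-1.52, 1.56], [0.18, 2.33], [-1.44, 4.58], [0.02, 2.06], [-3.01, 3.01]. Speed limits (rad/s): [2.39, 2.39, 3.01, 3.01, 3.14, 3.14, 3.14].

INTERFACE

Orientations are given as [roll, pitch, yaw] about the fixed x, y, z axes, in that order (R = Rz(yaw) Ry(pitch) Rx(roll)).
In Python, from workcell import sensors, grab_frame, order, look_for, masks_of, landmark_of gives the robot as it stands.
- The arm moves only by the shell command python3 -m creep 'ROWS' [FORCE]. ROWS is a JSON object of lists of equal length, an entry for each row: "delta_pos": the shift along the tool's x, y, z in mm, a list of three; "twist": the turn, a rotation vector about the tool's x, y, z in rad, a list of three; "grip": the closure, from -1 (fully open) to 1 (shut), so that 0 is half open. A call has 1 to 20 rows; each row shifts and turns the commanded pose from where the row before left it, along the tool's axes as they then stand; what a row does not reach is not made up. A row lasts 1/12 s, in which the tool goes at most 41.7 mm and 7.16 degrees, less where a joint would pass 70% of its speed; a pose out of reach is approached as far as the arm can. A call is refused whole if a number of a shift passes 41.7 or a number of a turn 0.125, either way. A call with a gripper value outside its range is refused whole. The fingers move at their own pace and stop on an object; FORCE is the grip in N (left out, the last holds). Time passes only in rows, so rows that do not move let the fingers close. It gives the time, the measured TCP pose, the force, the opening and the grip force at its end, in the units of the state.
- sensors.get_obs(): the state, without advancing time (a new reading comes with each control period).
- grab_frame(name): name is "scene" or "side" or "wrist"; returns a dict with "img" (420x560x3 uint8, red, green, blue), "K" (3x3 intrinsics, pixels), "position" and "attitude" of the camera in the world. Camera axes: x right, y down, z forward; pixel columns grow to the right and rows downward; lengths in m; the calibration is good to about 2 mm. A picture is of the moment at which its call begins. There is no depth.
- order.close_job(): hands the job in; it is judged then, once.
Trained networks look in a picture, given as the dict that the camera call returned (one of the last four; its "shot" number tells which), for a name from the list of things; names that differ only in an ending like _2 or _b are one class to them, and where a whole thing is asked for, a point or a joint stands for the part that bears it (a point fixed in the world has none). Each returns a list of dicts, best first, with "score" (0 to 1); they miss things now and then, are a little off and sometimes report something else, mostly with a low value. They report only what shows in the picture. A call takes as long as a camera call.
- look_for(picture, label): "position" ([x, y, z] in m, in world coordinates, good to about 4 mm: the middle of the surface that is visible of it).
- masks_of(picture, label): "mask" (420x560 bool, what is visible of it).
- landmark_of(picture, label): "position" ([x, y, z] in m, in world coordinates, good to about 4 mm: a listed point, or the origin of a listed thing).
The state is a dict: "clock": time; "joints": joint angles; "qvel": joint speeds; "joint_torque": joint torques, N m; "position": TCP position; "tcp_rot": TCP orientation; "contact_force": force on the tool from outside, world axes, zero at the start; "moment": the same for the moment, N m; "finger_gap": finger opening in m; "gripper_force": force on a finger pad.
Only numpy, scipy, OpenCV 4.12 (cv2) and the standard library are available. Lean on these libraries where they do the work, as an engineer would, in place of code of your own. Each camera call takes 0.05 s, during which the arm holds its last target. There are 200 camera calls.

TASK

Clear the glue bottle and the blue tin out of the wooden caddy onto the green side mat, and only then fetch the pale thin block from behind them: swap it with the thick brown block, so that the pale one lies square and centred on the teal patch of the metal stop plate and the thick one lies square and centred on the teal patch at the back of the caddy (a block may be set down anywhere free meanwhile). When both blocks are swapped, put the bottle and the tin back upright in the middle of their own discs, the bottle on the yellow disc and the tin on the blue one. Do not tip the bottle or the tin over, and leave the red offcut in front of the caddy where it lies.

Things in the scene. Friction and masses are not known exactly. Their poses are not given: they have to be found in the camera images.
- glue_bottle_mid (a point): Yellow glue bottle with a black nozzle cap, upright: round body 48 mm in diameter up to 75 mm above its foot (grasp it there, at about 62 mm), cap 24 mm in diameter from there to 106 mm; 0.11 kg. The point is on its axis, 53 mm above its foot; z is up along the axis. It starts on the yellow disc.
- wax_tin_mid (a point): Blue round tin with a pale lid, upright, 50 mm in diameter, 90 mm tall, 0.15 kg. The point is on its axis, 45 mm above its foot; z is up along the axis. It starts on the blue disc.
- pale_block_mid (a point): Thin pale cream wooden block 28 x 53 x 14 mm (x, y, z), 0.04 kg; the point is its centre, x is its narrow side (28 mm), y its long side, z up. It starts lying on the bay.
- thick_block_mid (a point): Thick grey-brown wooden block (darker than the pale one) 25 x 51 x 24 mm (x, y, z), 0.05 kg; the point is its centre, x is its narrow side (25 mm), y its long side, z up. It starts lying on the teal patch of the station.
- yellow_disc: Yellow disc 70 mm in diameter, 2 mm thick, fixed in the front row of the caddy: place of the glue bottle. Origin: centre of its underside, 12 mm above the saw table; things stand 2 mm above it. Its centre is 80 mm from that of the blue disc. Axes are the caddy's: x to its back (away from the robot), y along the row.
- blue_disc: Blue disc, same size and height as the yellow one, fixed beside it in the front row of the caddy (the two may be either way round): place of the tin. The origin is the centre of its underside; things stand 2 mm above it. Axes as for the yellow disc.
- bay: Teal patch 40 x 66 mm (x, y), 2 mm thick, fixed at the back of the caddy, 57 mm behind the line of the discs. Origin: centre of its underside, 12 mm above the saw table; things lie 2 mm above it. x points to the caddy's back; a block lies with its long side along y. The caddy is a wooden board 140 x 190 x 12 mm with dark side rails, 26 mm tall, 100 mm to either side of the middle.
- station: Metal stop plate 84 x 170 mm (x, y), fixed on the table, with a teal patch 40 x 66 mm in the middle, its top 10 mm above the table; a block lies with its long side along y. Two black knobs, 22 mm wide, 27 mm high, stand on the y axis 68 mm either side of the centre. Origin: centre of the underside, at table height. Plate and mat lie on opposite sides of the caddy.
- mat: Green mat 220 x 130 mm (x, y), 3 mm thick, fixed on the saw table at one side of the caddy: the side area for what is set aside. Origin at the centre of its underside, at table height; things stand 3 mm above it.
- red_offcut_mid (a point): Dark red-brown wooden offcut 56 x 87 x 23 mm lying on the table in front of the caddy, to be left alone. The point is its centre, y its long side.

How it is judged:
On the way, in this order (a step that is already met when the one before it is completed fails the run):
1. The bottle and the tin both stand upright on the mat while the pale block still lies in the bay (x of glue_bottle_mid in the frame of mat between -0.1 and 0.1 m and y of glue_bottle_mid in the frame of mat between -0.06 and 0.06 m and z of glue_bottle_mid in the frame of mat between 0.05 and 0.062 m and angle between each of glue_bottle_mid, wax_tin_mid's own z axis and vertical below 0.12 rad and x of wax_tin_mid in the frame of mat between -0.1 and 0.1 m and y of wax_tin_mid in the frame of mat between -0.06 and 0.06 m and z of wax_tin_mid in the frame of mat between 0.042 and 0.054 m and distance of pale_block_mid from where it was at the start of the episode below 0.015 m), for 0.2 s.
2. The pale block lies on the station and the thick brown block in the bay, while the bottle and the tin stand on the mat (x of glue_bottle_mid in the frame of mat between -0.1 and 0.1 m and y of glue_bottle_mid in the frame of mat between -0.06 and 0.06 m and z of glue_bottle_mid in the frame of mat between 0.05 and 0.062 m and angle between each of glue_bottle_mid, wax_tin_mid's own z axis and vertical below 0.12 rad and x of wax_tin_mid in the frame of mat between -0.1 and 0.1 m and y of wax_tin_mid in the frame of mat between -0.06 and 0.06 m and z of wax_tin_mid in the frame of mat between 0.042 and 0.054 m and horizontal distance between pale_block_mid and station below 0.012 m and angle between the y axis of pale_block_mid and the y axis of station, either way round below 0.2 rad and angle between each of pale_block_mid, thick_block_mid's own z axis and vertical below 0.1 rad and z of pale_block_mid in the frame of station between 0.013 and 0.021 m and horizontal distance between thick_block_mid and bay below 0.012 m and angle between the y axis of thick_block_mid and the y axis of bay, either way round below 0.2 rad and z of thick_block_mid in the frame of bay between 0.01 and 0.018 m), for 0.2 s.
At the end, for the whole second after the job is handed in: The pale block lies flat on the station's teal patch and the thick brown block flat on the bay, each centred within 12 mm and square within 0.2 rad (either way round); the glue bottle stands upright on the yellow disc and the tin on the blue disc, each centred within 12 mm; all are at rest (horizontal distance between pale_block_mid and station below 0.012 m and angle between the y axis of pale_block_mid and the y axis of station, either way round below 0.2 rad and angle between each of pale_block_mid, thick_block_mid, glue_bottle_mid, wax_tin_mid's own z axis and vertical below 0.1 rad and z of pale_block_mid in the frame of station between 0.013 and 0.021 m and horizontal distance between thick_block_mid and bay below 0.012 m and angle between the y axis of thick_block_mid and the y axis of bay, either way round below 0.2 rad and z of thick_block_mid in the frame of bay between 0.01 and 0.018 m and horizontal distance between glue_bottle_mid and yellow_disc below 0.012 m and z of glue_bottle_mid in the frame of yellow_disc between 0.051 and 0.059 m and horizontal distance between wax_tin_mid and blue_disc below 0.012 m and z of wax_tin_mid in the frame of blue_disc between 0.043 and 0.051 m and linear speed of each of glue_bottle, wax_tin, pale_block, thick_block below 0.02 m/s and angular speed of each of glue_bottle, wax_tin, pale_block, thick_block below 0.2 rad/s); the robot touches nothing.
It fails at once if The bottle or the tin is tipped over (angle between any of glue_bottle_mid, wax_tin_mid's own z axis and vertical above 0.6 rad).
It fails at once if The red offcut is moved by more than 20 mm (distance of red_offcut_mid from where it was at the start of the episode above 0.02 m).
It also fails if it takes over 128 s, if anything falls off the work surface, if the arm or the gripper's body presses on something with over 40 N, if the wrist force passes 120 N, or if a joint passes its speed limit or range.

## Working session

There is one attempt and no reset: what is moved stays moved. The work goes in short steps, Python scripts to look and compute and a shell command to move; the robot and the scene stay as the last step left them, time stands still between calls to the robot, and variables do not carry over. Pictures are saved under pics/ and viewed, at most 17 in all, crops included, and the job is handed in when it is done.

```bash
mkdir -p pics; ls
python3 - <<'E'
from workcell import sensors, grab_frame, order, look_for, masks_of, landmark_of
import cv2,numpy as np
np.set_printoptions(precision=4,suppress=True)
s=sensors.get_obs()
for k in s: print(k,np.array(s[k]))
for c in("scene","side"):
    f=grab_frame(c); cv2.imwrite(f"pics/{c}0.png",f["img"][:,:,::-1]); print(c,f["position"],f["attitude"])
    for n in "glue_bottle_mid wax_tin_mid pale_block_mid thick_block_mid yellow_disc blue_disc bay station mat red_offcut_mid".split():
        r=landmark_of(f,n); print(n,[(np.array(a["position"]),round(a["score"],2)) for a in r[:2]])
E
```

```text
pics
clock 0.0
joints [ 1.2311  0.3843  0.0164  1.3712 -0.0063  1.3882 -0.0465]
qvel [ 0.0008  0.0001  0.0012 -0.0002 -0.0019 -0.0002  0.0008]
joint_torque [ -0.0002 -62.7589   0.8442 -37.1822   0.0166   0.0143  -0.    ]
position [ 0.1708 -0.601   0.4036]
tcp_rot [-3.1396  0.0001  0.2769]
contact_force [ 0.8938 -0.3854  0.0042]
moment [-0.02    0.0322 -0.0432]
gripper_force 0.0
finger_gap 0.08563303275539572
scene [0.0825 0.8342 0.9622] [-2.3204  0.0157 -2.6742]
glue_bottle_mid [(array([ 0.5499, -0.0116,  0.0671]), 0.59), (array([0.6072, 0.0259, 0.0226]), 0.43)]
wax_tin_mid [(array([0.5585, 0.0677, 0.0579]), 0.93)]
pale_block_mid [(array([0.6053, 0.0254, 0.021 ]), 0.65)]
thick_block_mid [(array([ 0.4901, -0.2698,  0.0243]), 0.44)]
yellow_disc [(array([0.5574, 0.0686, 0.0585]), 0.64), (array([ 0.5535, -0.0091,  0.0102]), 0.58)]
blue_disc [(array([0.5521, 0.0677, 0.0162]), 0.61)]
bay [(array([0.6095, 0.0268, 0.0123]), 0.36)]
station [(array([ 0.4966, -0.2672,  0.0019]), 0.9), (array([ 0.5501, -0.0115,  0.0129]), 0.36)]
mat [(array([ 0.4902,  0.2688, -0.0022]), 0.6)]
red_offcut_mid [(array([0.4048, 0.05  , 0.0124]), 0.75)]
side [ 0.2373 -0.5597  0.6565] [-2.3149  0.022  -0.4799]
glue_bottle_mid [(array([ 0.553 , -0.0112,  0.0668]), 0.91)]
wax_tin_mid [(array([0.5539, 0.0693, 0.0618]), 0.81)]
pale_block_mid []
thick_block_mid [(array([ 0.4909, -0.2658,  0.0188]), 0.77), (array([ 0.5494, -0.0095,  0.0627]), 0.58)]
yellow_disc [(array([ 0.5558, -0.0097,  0.0094]), 0.49)]
blue_disc [(array([0.5516, 0.0717, 0.0148]), 0.52)]
bay [(array([0.612 , 0.0274, 0.0132]), 0.56), (array([ 0.4933, -0.2665, -0.0007]), 0.18)]
station [(array([ 0.4903, -0.2624,  0.0032]), 0.72), (array([0.6069, 0.0281, 0.0195]), 0.69)]
mat [(array([ 0.4877,  0.274 , -0.0024]), 0.79)]
red_offcut_mid [(array([0.4038, 0.0502, 0.0083]), 0.76)]
```

View pics/scene0.png

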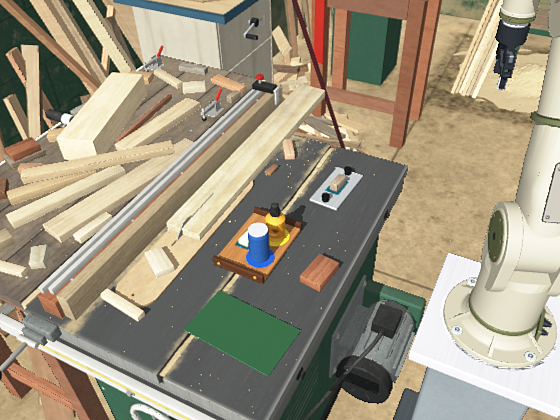

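View pics/side0.png

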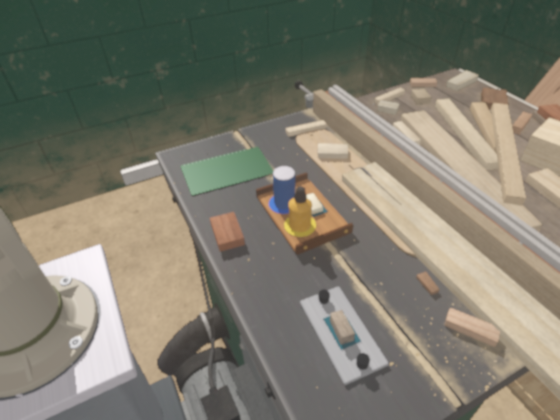

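```bash
python3 -m creep '{"delta_pos":[[0,0,0],[0,0,0],[0,0,0],[0,0,0],[0,0,0],[0,0,0],[0,0,0],[0,0,0],[0,0,0],[0,0,0],[0,0,0]],"twist":[[0,0,-0.118],[0,0,-0.118],[0,0,-0.118],[0,0,-0.118],[0,0,-0.118],[0,0,-0.118],[0,0,-0.118],[0,0,-0.118],[0,0,-0.118],[0,0,-0.118],[0,0,-0.114]],"grip":[-1,-1,-1,-1,-1,-1,-1,-1,-1,-1,-1]}'; python3 -m creep '{"delta_pos":[[33,28,0],[33,28,0],[33,28,0],[33,28,0],[33,28,0],[33,28,0],[33,28,0],[33,28,0],[33,28,0],[33,28,0],[0,0,0],[0,0,0]],"twist":[[0,0,0],[0,0,0],[0,0,0],[0,0,0],[0,0,0],[0,0,0],[0,0,0],[0,0,0],[0,0,0],[0,0,0],[0,0,0],[0,0,0]],"grip":[-1,-1,-1,-1,-1,-1,-1,-1,-1,-1,-1,-1]}'
cat > h.py <<'E'
from workcell import sensors, grab_frame, order, look_for, masks_of, landmark_of
import cv2,numpy as np
from scipy.spatial.transform import Rotation as Ro
np.set_printoptions(precision=4,suppress=True)
def ray(f,uv,z):
    uv=np.atleast_2d(uv).astype(float)
    R=Ro.from_euler('xyz',f["attitude"]).as_matrix()
    d=np.c_[uv,np.ones(len(uv))]@np.linalg.inv(f["K"]).T@R.T
    p=np.array(f["position"]); return (p+d*((z-p[2])/d[:,2])[:,None])[:,:2]
def rect(f,mask,z):
    "centre, sizes, direction (deg, of long side from world y) of a mask projected on height z"
    c=max(cv2.findContours(mask.astype(np.uint8),0,1)[0],key=cv2.contourArea)[:,0]
    w=ray(f,c,z); b=cv2.boxPoints(cv2.minAreaRect((w*1000).astype(np.float32)))/1000
    e=[b[1]-b[0],b[2]-b[1]]; l=max(e,key=np.linalg.norm); l=l*np.sign(l[1])
    return b.mean(0),sorted(np.linalg.norm(x) for x in e),np.arctan2(-l[0],l[1])
def save(f,n): cv2.imwrite(f"pics/{n}.png",np.ascontiguousarray(f["img"][:,:,::-1]))
E
python3 - <<'E'
from h import *
f=grab_frame("wrist"); save(f,"w1"); print(f["position"],f["attitude"])
for n,z in(("thick_block",.034),("station",.01)):
    for a in masks_of(f,n if n=="station" else n+"_mid")[:2]: print(n,a["score"],rect(f,a["mask"],z))
print(np.array(sensors.get_obs()["position"]))
E
```

```text
clock: 2.02
position: [0.1708, -0.6012, 0.4047]
tcp_rot: [3.142, -0.0, 1.577]
contact_force: [-0.2, 0.7, 0.3]
finger_gap: 0.0853
gripper_force: 0.0
clock: 3.02
position: [0.4421, -0.2807, 0.405]
tcp_rot: [3.141, -0.0, 1.577]
contact_force: [-0.3, -1.0, 0.1]
finger_gap: 0.0852
gripper_force: 0.0
[ 0.4409 -0.2089  0.3743] [ 2.8555 -0.0016  0.0062]
thick_block 0.93 (array([ 0.4865, -0.2671], dtype=float32), [np.float32(0.027679708), np.float32(0.051185347)], np.float32(-0.1436691))
station 0.61 (array([ 0.4898, -0.2665], dtype=float32), [np.float32(0.08338945), np.float32(0.16759035)], np.float32(-0.07328607))
[ 0.4396 -0.2847  0.4046]
```

```bash
python3 -m creep '{"delta_pos":[[34,11,0],[34,11,0],[34,11,0],[34,11,0],[34,11,0],[34,11,0],[34,11,0],[34,11,0],[34,11,0],[34,11,0],[0,0,0],[0,0,0]],"twist":[[0,0,0],[0,0,0],[0,0,0],[0,0,0],[0,0,0],[0,0,0],[0,0,0],[0,0,0],[0,0,0],[0,0,0],[0,0,0],[0,0,0]],"grip":[-1,-1,-1,-1,-1,-1,-1,-1,-1,-1,-1,-1]}'
python3 - <<'E'
from h import *
f=grab_frame("wrist"); save(f,"w2"); print(f["position"],f["attitude"])
for n,z in(("pale_block_mid",.028),("bay",.014),("yellow_disc",.014),("blue_disc",.014),("glue_bottle_mid",.1),("wax_tin_mid",.104),("mat",.003)):
    for a in masks_of(f,n)[:2]: print(n,a["score"],rect(f,a["mask"],z))
    print([(np.array(a["position"]),a["score"]) for a in landmark_of(f,n)[:2]])
E
```

```text
clock: 4.17
position: [0.5506, 0.0574, 0.4045]
tcp_rot: [-3.141, -0.001, 1.573]
contact_force: [-0.5, -0.9, -0.0]
finger_gap: 0.0853
gripper_force: 0.0
[0.5496 0.1292 0.3738] [ 2.8559 -0.0003  0.0018]
pale_block_mid 0.9 (array([0.6048, 0.0293], dtype=float32), [np.float32(0.02924807), np.float32(0.05402609)], np.float32(-0.1034071))
[(array([0.6062, 0.0266, 0.0218]), 0.64)]
bay 0.95 (array([0.6083, 0.0282], dtype=float32), [np.float32(0.0400372), np.float32(0.0643681)], np.float32(-0.013002285))
[(array([0.6104, 0.0318, 0.0076]), 0.79)]
yellow_disc 0.91 (array([ 0.5504, -0.0035], dtype=float32), [np.float32(0.047790583), np.float32(0.069005094)], np.float32(-1.5444976))
[(array([ 0.5551, -0.0135,  0.0116]), 0.63)]
blue_disc 0.88 (array([0.5499, 0.0809], dtype=float32), [np.float32(0.0426295), np.float32(0.0691839)], np.float32(-1.4112469))
[(array([0.6085, 0.0302, 0.0076]), 0.57)]
glue_bottle_mid 0.63 (array([0.5504, 0.004 ], dtype=float32), [np.float32(0.04561967), np.float32(0.070106)], np.float32(0.0016664073))
[(array([ 0.5519, -0.013 ,  0.0659]), 0.89)]
[]
mat 0.8 (array([0.4858, 0.2335], dtype=float32), [np.float32(0.06905367), np.float32(0.22236648)], np.float32(1.5248975))
[]
```

View pics/w2.png

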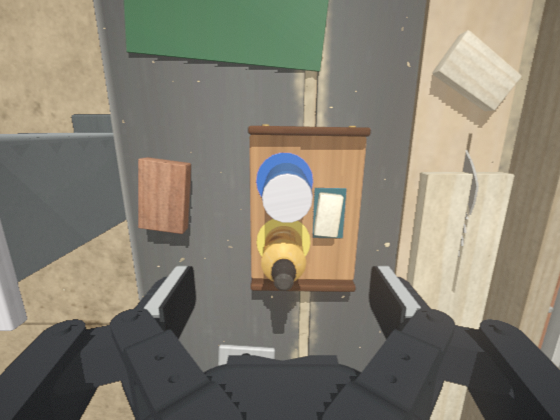

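Run:
```python
from h import *
f=grab_frame("wrist")
print("cap",ray(f,[283,277],.119),"lid",ray(f,[287,198],.104),"rails",ray(f,[[249,131],[370,131],[251,286],[355,286]],.026))
hsv=cv2.cvtColor(f["img"],cv2.COLOR_RGB2HSV)
for n,lo,hi in(("blue",(100,150,60),(130,255,255)),("yel",(22,150,100),(32,255,255))):
    m=cv2.inRange(hsv,lo,hi)
    w=ray(f,np.argwhere(m)[:,::-1],.014); print(n,len(w),np.percentile(w,[0.5,99.5],axis=0))
```

```text
cap [[ 0.5507 -0.0073]] lid [[0.5544 0.0667]] rails [[ 0.5125  0.1264]
 [ 0.6493  0.1264]
 [ 0.5089 -0.0698]
 [ 0.646  -0.0699]]
blue 208 [[0.5203 0.055 ]
 [0.5558 0.1011]]Traceback (most recent call last):
  File "<stdin>", line 7, in <module>
    return _quantile_unchecked(
        a, q, axis, out, overwrite_input, method, keepdims, weights)
    return _ureduce(a,
                    func=_quantile_ureduce_func,
    ...<5 lines>...
                    overwrite_input=overwrite_input,
                    method=method)
    r = func(a, **kwargs)
    result = _quantile(arr,
                       quantiles=q,
    ...<2 lines>...
                       out=out,
                       weights=wgt)
    slices_having_nans = np.isnan(arr[-1, ...])
                                  ~~~^^^^^^^^^
IndexError: index -1 is out of bounds for axis 0 with size 0
```

```bash
python3 -m creep '{"delta_pos":[[5,1.5,30],[5,1.5,35],[0,0,35],[0,0,30],[0,0,25],[0,0,16],[0,0,0],[0,0,0],[0,0,0],[0,0,0],[0,0,0],[0,0,0],[0,0,0]],"twist":[[0,0,0],[0,0,0],[0,0,0],[0,0,0],[0,0,0],[0,0,0],[0,0,0],[0,0,0],[0,0,0],[0,0,0],[0,0,0],[0,0,0],[0,0,0]],"grip":[-1,-1,-1,-1,-1,-1,-1,0.9,0.9,0.9,0.9,0.9,0.9]}' 40
python3 - <<'E'
from h import *
f=grab_frame("wrist"); save(f,"w3")
f=grab_frame("scene")
for a in masks_of(f,"mat")[:1]: print(rect(f,a["mask"],.003),a["score"])
print(landmark_of(f,"mat"))
E
```

```text
clock: 6.05
position: [0.5541, 0.0668, 0.2357]
tcp_rot: [3.138, -0.0, 1.571]
contact_force: [0.1, 0.1, 7.5]
finger_gap: 0.0494
gripper_force: 41.4
(array([0.4892, 0.2666], dtype=float32), [np.float32(0.13070309), np.float32(0.21978289)], np.float32(1.4810492)) 0.8
[{'position': [0.4896, 0.2692, -0.0028], 'score': 0.86}]
```

View pics/w3.png

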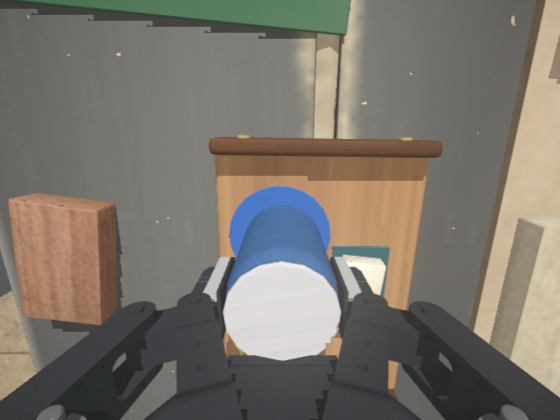

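```bash
python3 -m creep '{"delta_pos":[[0,0,-25],[0,0,-35],[20,-2,0],[35,-3,0],[35,-3,0],[35,-3,0],[35,-3,0],[25,-1,0],[10,0,0],[0,0,20],[0,0,20],[0,0,15],[0,0,8],[0,0,3],[0,0,0]],"twist":[[0,0,0],[0,0,0],[0,0,0],[0,0,0],[0,0,0],[0,0,0],[0,0,0],[0,0,0],[0,0,0],[0,0,0],[0,0,0],[0,0,0],[0,0,0],[0,0,0],[0,0,0]],"grip":[0.9,0.9,0.9,0.9,0.9,0.9,0.9,0.9,0.9,0.9,0.9,0.9,0.9,0.9,0.9]}'
python3 - <<'E'
from h import *
f=grab_frame("wrist"); save(f,"w4")
E
```

```text
clock: 7.5
position: [0.5385, 0.2611, 0.2275]
tcp_rot: [-3.141, 0.0, 1.57]
contact_force: [0.3, -0.1, -2.6]
finger_gap: 0.0488
gripper_force: 42.6
```

View pics/w4.png

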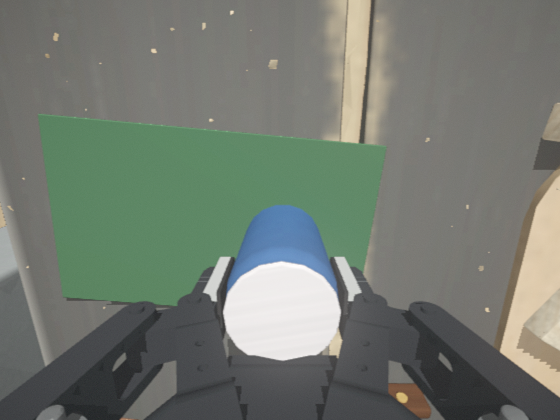

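```bash
python3 -m creep '{"delta_pos":[[0,0,1.5],[0,0,1.5],[0,0,0]],"twist":[[0,0,0],[0,0,0],[0,0,0]],"grip":[0.9,0.9,0.9]}'
```

```text
clock: 7.8
position: [0.5385, 0.2616, 0.2253]
tcp_rot: [3.141, -0.0, 1.571]
contact_force: [-1.0, -0.2, -1.9]
finger_gap: 0.0484
gripper_force: 42.6
```

```bash
python3 -m creep '{"delta_pos":[[0,0,1],[0,0,1],[0,0,0],[0,0,0]],"twist":[[0,0,0],[0,0,0],[0,0,0],[0,0,0]],"grip":[0.9,0.9,0.9,0.9]}'
```

```text
clock: 8.13
position: [0.5385, 0.2619, 0.2247]
tcp_rot: [3.14, -0.0, 1.571]
contact_force: [-3.4, -2.6, 11.3]
finger_gap: 0.0483
gripper_force: 44.0
```

```bash
python3 -m creep '{"delta_pos":[[0,0,0],[0,0,0],[0,0,0],[0,0,0],[0,0,0],[0,0,-20],[0,0,-35],[0,0,-40],[0,0,-15],[-30,1,0],[-40,2,0],[-40,2,0],[-40,2,0],[-40,2,0],[-40,2,0],[-30,1,0],[-12,0,0],[0,0,0]],"twist":[[0,0,0],[0,0,0],[0,0,0],[0,0,0],[0,0,0],[0,0,0],[0,0,0],[0,0,0],[0,0,0],[0,0,0],[0,0,0],[0,0,0],[0,0,0],[0,0,0],[0,0,0],[0,0,0],[0,0,0],[0,0,0]],"grip":[-1,-1,-1,-1,-1,-1,-1,-1,-1,-1,-1,-1,-1,-1,-1,-1,-1,-1]}'
python3 - <<'E'
from h import *
f=grab_frame("wrist"); save(f,"w5")
print([(np.array(a["position"]),a["score"]) for a in landmark_of(f,"glue_bottle_mid")[:2]])
h=cv2.cvtColor(f["img"],cv2.COLOR_RGB2HSV)
g=grab_frame("scene")
for n in("wax_tin_mid","glue_bottle_mid"):print([(np.array(a["position"]),a["score"]) for a in landmark_of(g,n)[:2]])
E
```

```text
clock: 9.63
position: [0.5505, -0.015, 0.3324]
tcp_rot: [-3.141, 0.002, 1.564]
contact_force: [-0.2, 0.2, 0.0]
finger_gap: 0.0853
gripper_force: 0.0
[(array([ 0.5534, -0.012 ,  0.0647]), 0.83)]
[(array([0.5415, 0.2671, 0.0511]), 0.57)]
[(array([ 0.5498, -0.0091,  0.0668]), 0.82)]
```

View pics/w5.png

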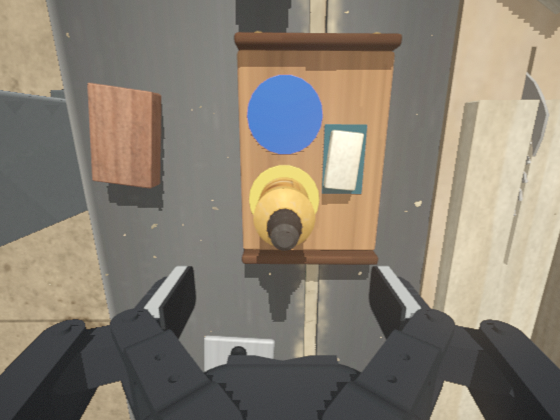

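Run:
```python
from h import *
f=grab_frame("wrist")
print("cap",ray(f,[284,237],.119),"rails",ray(f,[[236,42],[400,42],[244,257],[377,257]],.026))
for n,z in(("blue_disc",.014),("bay",.014),("pale_block_mid",.028)):
    a=masks_of(f,n)[0]; print(n,a["score"],rect(f,a["mask"],z))
print(sensors.get_obs()["position"])
```

```text
cap [[ 0.5509 -0.0044]] rails [[ 0.5111  0.1331]
 [ 0.6472  0.1335]
 [ 0.5114 -0.0606]
 [ 0.6463 -0.0602]]
blue_disc 0.88 (array([0.5522, 0.0683], dtype=float32), [np.float32(0.06820926), np.float32(0.06897112)], np.float32(-1.3853031))
bay 0.76 (array([0.6088, 0.0279], dtype=float32), [np.float32(0.041548334), np.float32(0.065627836)], np.float32(-0.0010417309))
pale_block_mid 0.87 (array([0.605 , 0.0282], dtype=float32), [np.float32(0.030286424), np.float32(0.052871626)], np.float32(-0.11827379))
[ 0.5504 -0.0093  0.3327]
```

```bash
python3 -m creep '{"delta_pos":[[-1,1,25],[0,0,30],[0,0,25],[0,0,15],[0,0,6],[0,0,0],[0,0,0],[0,0,0],[0,0,0],[0,0,0],[0,0,0],[0,0,0]],"twist":[[0,0,0],[0,0,0],[0,0,0],[0,0,0],[0,0,0],[0,0,0],[0,0,0],[0,0,0],[0,0,0],[0,0,0],[0,0,0],[0,0,0]],"grip":[-1,-1,-1,-1,-1,-1,0.9,0.9,0.9,0.9,0.9,0.9]}' 40; python3 -m creep '{"delta_pos":[[0,0,-20],[0,0,-35],[0,0,-15],[20,-8,0],[35,-16,0],[35,-16,0],[35,-16,0],[35,-16,0],[35,-16,0],[35,-16,0],[30,-11,0],[15,-3,0],[7,0,0],[0,0,0]],"twist":[[0,0,0],[0,0,0],[0,0,0],[0,0,0],[0,0,0],[0,0,0],[0,0,0],[0,0,0],[0,0,0],[0,0,0],[0,0,0],[0,0,0],[0,0,0],[0,0,0]],"grip":[0.9,0.9,0.9,0.9,0.9,0.9,0.9,0.9,0.9,0.9,0.9,0.9,0.9,0.9]}'
python3 - <<'E'
from h import *
f=grab_frame("wrist"); save(f,"w6"); print(sensors.get_obs()["position"])
E
```

```text
clock: 11.08
position: [0.5519, -0.0113, 0.2335]
tcp_rot: [3.139, 0.0, 1.571]
contact_force: [-1.5, 0.6, 7.0]
finger_gap: 0.0474
gripper_force: 40.6
clock: 12.25
position: [0.433, 0.272, 0.3024]
tcp_rot: [3.141, -0.001, 1.574]
contact_force: [-0.7, -0.6, -1.3]
finger_gap: 0.0478
gripper_force: 42.0
[0.4337 0.2704 0.302 ]
```

View pics/w6.png

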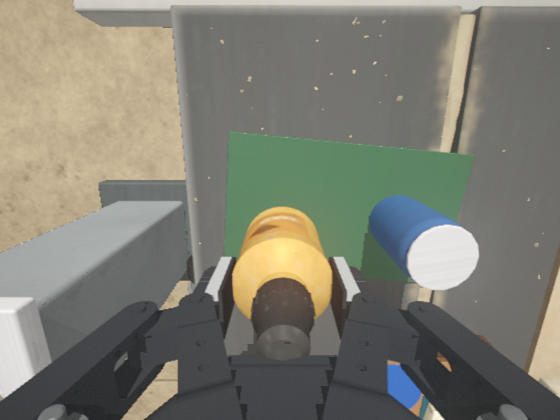

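```bash
python3 -m creep '{"delta_pos":[[0,0,20],[0,0,25],[0,0,20],[0,0,10],[0,0,3],[0,0,1],[0,0,1],[0,0,0],[0,0,0]],"twist":[[0,0,0],[0,0,0],[0,0,0],[0,0,0],[0,0,0],[0,0,0],[0,0,0],[0,0,0],[0,0,0]],"grip":[0.9,0.9,0.9,0.9,0.9,0.9,0.9,0.9,0.9]}'
```

```text
clock: 13.05
position: [0.4341, 0.2702, 0.2225]
tcp_rot: [3.14, -0.0, 1.57]
contact_force: [-0.4, -0.7, 1.3]
finger_gap: 0.0474
gripper_force: 42.3
```

```bash
python3 -m creep '{"delta_pos":[[0,0,0.5],[0,0,0],[0,0,0],[0,0,0],[0,0,0],[0,0,0],[0,0,-20],[0,0,-35],[0,0,-40],[0,0,-20],[-25,18,0],[-35,25,0],[-35,25,0],[-35,25,0],[-35,25,0],[-35,25,0],[-30,20,0],[-12,8,0],[0,0,0],[0,0,0]],"twist":[[0,0,0],[0,0,0],[0,0,0],[0,0,0],[0,0,0],[0,0,0],[0,0,0],[0,0,0],[0,0,0],[0,0,0],[0,0,0],[0,0,0],[0,0,0],[0,0,0],[0,0,0],[0,0,0],[0,0,0],[0,0,0],[0,0,0],[0,0,0]],"grip":[0.9,-1,-1,-1,-1,-1,-1,-1,-1,-1,-1,-1,-1,-1,-1,-1,-1,-1,-1,-1]}'
python3 - <<'E'
from h import *
f=grab_frame("wrist"); save(f,"w7")
for n,z in(("blue_disc",.014),("yellow_disc",.014),("bay",.014),("pale_block_mid",.028)):
    for a in masks_of(f,n)[:1]: print(n,a["score"],rect(f,a["mask"],z))
g=grab_frame("scene")
for n in("wax_tin_mid","glue_bottle_mid"):print([(np.array(a["position"]),a["score"]) for a in landmark_of(g,n)[:2]])
print(sensors.get_obs()["position"])
E
```

```text
clock: 14.72
position: [0.6006, 0.0334, 0.3357]
tcp_rot: [-3.141, -0.001, 1.569]
contact_force: [-0.5, 0.6, 0.1]
finger_gap: 0.0857
gripper_force: 0.0
blue_disc 0.97 (array([0.5522, 0.0682], dtype=float32), [np.float32(0.06912809), np.float32(0.06986631)], np.float32(-0.5830363))
yellow_disc 0.64 (array([ 0.5505, -0.0113], dtype=float32), [np.float32(0.06826188), np.float32(0.06921456)], np.float32(-0.09979808))
bay 0.68 (array([0.6084, 0.0277], dtype=float32), [np.float32(0.039807208), np.float32(0.06518573)], np.float32(-0.014595879))
pale_block_mid 0.3 (array([ 0.5533, -0.0053], dtype=float32), [np.float32(0.06532376), np.float32(0.066479884)], np.float32(0.70166045))
[]
[(array([0.4309, 0.2733, 0.0577]), 0.85)]
[0.6002 0.0348 0.3365]
```

View pics/w7.png

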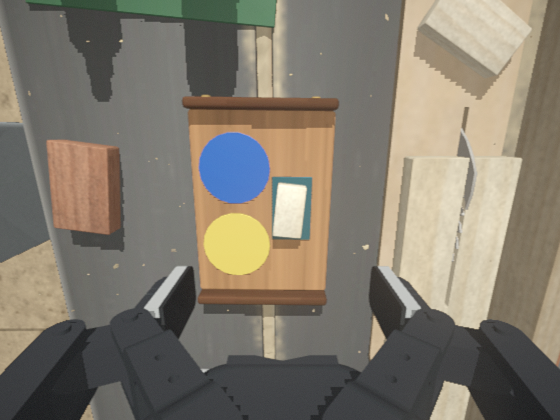

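```bash
python3 -m creep '{"delta_pos":[[-4,3,20],[-2.5,1.5,35],[0,0,35],[0,0,30],[0,0,16],[0,0,9],[0,0,2],[0,0,0],[0,0,0],[0,0,0],[0,0,0],[0,0,0],[0,0,0],[0,0,0],[0,0,0]],"twist":[[0,0,0],[0,0,0],[0,0,0.115],[0,0,0],[0,0,0],[0,0,0],[0,0,0],[0,0,0],[0,0,0],[0,0,0],[0,0,0],[0,0,0],[0,0,0],[0,0,0],[0,0,0]],"grip":[-1,-1,-1,-1,-1,-1,-1,-1,0.9,0.9,0.9,0.9,0.9,0.9,0.9]}' 30;  python3 - <<'E'
from h import *
f=grab_frame("wrist"); save(f,"w8")
E
```

```text
clock: 16.37
position: [0.6053, 0.0276, 0.1901]
tcp_rot: [3.14, -0.0, 1.456]
contact_force: [-0.8, -0.8, 5.1]
finger_gap: 0.0274
gripper_force: 30.5
```

View pics/w8.png

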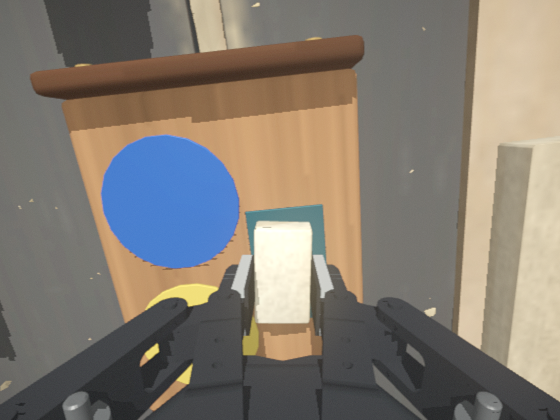

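```bash
python3 -m creep '{"delta_pos":[[0,0,-20],[0,0,-25],[0,0,-15],[-20,-12,0],[-35,-20,0],[-40,-22,0],[-35,-20,0],[-20,-9,0],[-8,-2,0],[0,0,20],[0,0,25],[0,0,15],[0,0,8],[0,0,3],[0,0,0],[0,0,0]],"twist":[[0,0,0],[0,0,0],[0,0,-0.115],[0,0,0],[0,0,0],[0,0,0],[0,0,0],[0,0,0],[0,0,0],[0,0,0],[0,0,0],[0,0,0],[0,0,0],[0,0,0],[0,0,0],[0,0,0]],"grip":[0.9,0.9,0.9,0.9,0.9,0.9,0.9,0.9,0.9,0.9,0.9,0.9,0.9,0.9,0.9,0.9]}'
```

```text
clock: 17.75
position: [0.5225, -0.1266, 0.179]
tcp_rot: [3.14, -0.0, 1.571]
contact_force: [0.3, -0.4, -0.1]
finger_gap: 0.0278
gripper_force: 29.8
```

```bash
python3 -m creep '{"delta_pos":[[0,0,1.5],[0,0,1.5],[0,0,0]],"twist":[[0,0,0],[0,0,0],[0,0,0]],"grip":[0.9,0.9,0.9]}'; python3 -m creep '{"delta_pos":[[0,0,0],[0,0,0],[0,0,0],[0,0,0],[0,0,0],[0,0,-25],[0,0,-40],[0,0,-40],[-15,-8,-30],[-30,-12,0],[-35,-10,0],[-20,-2,0],[-10,0,0],[0,0,0],[0,0,0]],"twist":[[0,0,0],[0,0,0],[0,0,0],[0,0,0],[0,0,0],[0,0,0],[0,0,0],[0,0,0],[0,0,0],[0,0,0],[0,0,0],[0,0,0],[0,0,0],[0,0,0],[0,0,0]],"grip":[-1,-1,-1,-1,-1,-1,-1,-1,-1,-1,-1,-1,-1,-1,-1]}'
python3 - <<'E'
from h import *
f=grab_frame("wrist"); save(f,"w9")
for n,z in(("pale_block_mid",.014),("thick_block_mid",.034),("station",.01)):
    for a in masks_of(f,n)[:1]: print(n,a["score"],rect(f,a["mask"],z))
    print([(np.array(a["position"]),a["score"]) for a in landmark_of(f,n)[:2]])
print(sensors.get_obs()["position"])
E
```

```text
clock: 18.0
position: [0.5224, -0.127, 0.1761]
tcp_rot: [3.14, 0.0, 1.571]
contact_force: [1.1, -0.4, 2.1]
finger_gap: 0.0277
gripper_force: 30.1
clock: 19.25
position: [0.4902, -0.2362, 0.31]
tcp_rot: [3.142, -0.001, 1.571]
contact_force: [-0.5, 0.7, 0.4]
finger_gap: 0.0851
gripper_force: 0.0
pale_block_mid 0.72 (array([ 0.5214, -0.1271], dtype=float32), [np.float32(0.028987885), np.float32(0.05234634)], np.float32(9.337006e-05))
[(array([ 0.5191, -0.1285,  0.0095]), 0.82)]
thick_block_mid 0.91 (array([ 0.4887, -0.2647], dtype=float32), [np.float32(0.024830187), np.float32(0.055679817)], np.float32(-0.15542416))
[(array([ 0.4836, -0.2681,  0.0197]), 0.9)]
station 0.58 (array([ 0.4901, -0.2692], dtype=float32), [np.float32(0.082484625), np.float32(0.17515756)], np.float32(-0.077420495))
[(array([ 0.4931, -0.2657, -0.003 ]), 0.8)]
[ 0.4902 -0.236   0.3102]
```

View pics/w9.png

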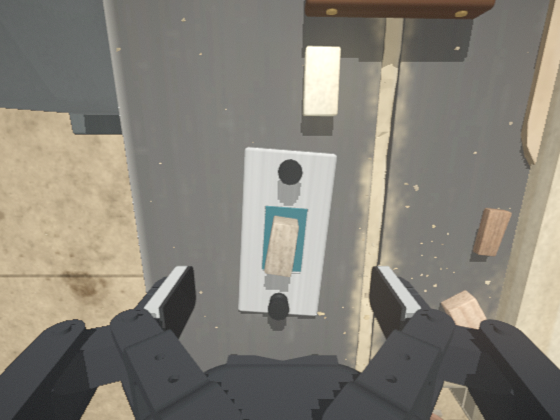

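```bash
python3 -m creep '{"delta_pos":[[-15,-1,0],[-15,-1.5,15],[0,0,35],[0,0,35],[0,0,22],[0,0,12],[0,0,4],[0,0,0],[0,0,0],[0,0,0],[0,0,0],[0,0,0],[0,0,0],[0,0,0],[0,0,0]],"twist":[[0,0,0],[0,0,0],[0,0,0.075],[0,0,0.075],[0,0,0],[0,0,0],[0,0,0],[0,0,0],[0,0,0],[0,0,0],[0,0,0],[0,0,0],[0,0,0],[0,0,0],[0,0,0]],"grip":[-1,-1,-1,-1,-1,-1,-1,-1,0.9,0.9,0.9,0.9,0.9,0.9,0.9]}' 30;  python3 - <<'E'
from h import *
f=grab_frame("wrist"); save(f,"w10")
for n,z in(("thick_block_mid",.034),):
    for a in masks_of(f,n)[:1]: print(n,a["score"],rect(f,a["mask"],z))
E
```

```text
clock: 20.85
position: [0.4878, -0.2672, 0.1881]
tcp_rot: [3.14, 0.001, 1.421]
contact_force: [-1.6, 0.4, 6.3]
finger_gap: 0.0244
gripper_force: 30.5
thick_block_mid 0.86 (array([ 0.4868, -0.2642], dtype=float32), [np.float32(0.024059383), np.float32(0.056368615)], np.float32(-0.12944378))
```

View pics/w10.png

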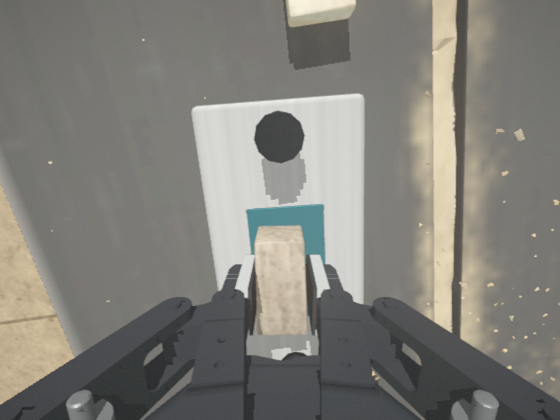

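```bash
python3 -m creep '{"delta_pos":[[0,0,-20],[0,0,-30],[0,0,-20],[0,0,0],[20,8,0],[35,14,0],[40,16,0],[40,16,0],[40,16,0],[40,16,0],[35,14,0],[28,10,0],[14,5,0],[5,1,0],[0,0,0]],"twist":[[0,0,0],[0,0,0],[0,0,-0.07],[0,0,-0.065],[0,0,0],[0,0,0],[0,0,0],[0,0,0],[0,0,0],[0,0,0],[0,0,0],[0,0,0],[0,0,0],[0,0,0],[0,0,0]],"grip":[0.9,0.9,0.9,0.9,0.9,0.9,0.9,0.9,0.9,0.9,0.9,0.9,0.9,0.9,0.9]}'; python3 -m creep '{"delta_pos":[[0,0,15],[0,0,25],[0,0,15],[0,0,6],[0,0,2],[0,0,0],[0,0,0]],"twist":[[0,0,0],[0,0,0],[0,0,0],[0,0,0],[0,0,0],[0,0,0],[0,0,0]],"grip":[0.9,0.9,0.9,0.9,0.9,0.9,0.9]}';  python3 - <<'E'
from h import *
f=grab_frame("wrist"); save(f,"w11")
for n,z in(("thick_block_mid",.04),("bay",.014)):
    for a in masks_of(f,n)[:1]: print(n,a["score"],rect(f,a["mask"],z))
E
```

```text
clock: 22.2
position: [0.6055, 0.0246, 0.257]
tcp_rot: [-3.141, -0.001, 1.559]
contact_force: [0.5, 0.4, -1.3]
finger_gap: 0.0244
gripper_force: 29.7
clock: 22.78
position: [0.6061, 0.0224, 0.1953]
tcp_rot: [3.14, 0.0, 1.555]
contact_force: [0.2, -0.4, -0.1]
finger_gap: 0.0248
gripper_force: 29.7
thick_block_mid 0.58 (array([0.6047, 0.0247], dtype=float32), [np.float32(0.024835324), np.float32(0.056805924)], np.float32(-0.004148818))
bay 0.69 (array([0.6085, 0.0423], dtype=float32), [np.float32(0.036896944), np.float32(0.040372547)], np.float32(1.5541381))
```

View pics/w11.png

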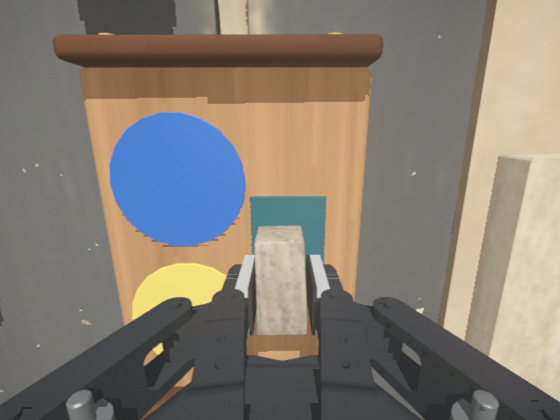

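```bash
python3 -m creep '{"delta_pos":[[5,2.5,0],[0,0,0],[0,0,1.5],[0,0,1],[0,0,1],[0,0,0],[0,0,0]],"twist":[[0,0,0],[0,0,0],[0,0,0],[0,0,0],[0,0,0],[0,0,0],[0,0,0]],"grip":[0.9,0.9,0.9,0.9,0.9,0.9,0.9]}'
```

```text
clock: 23.52
position: [0.6083, 0.0285, 0.1921]
tcp_rot: [3.141, 0.0, 1.556]
contact_force: [-4.5, 0.4, 11.3]
finger_gap: 0.025
gripper_force: 31.3
```

```bash
python3 -m creep '{"delta_pos":[[0,0,0],[0,0,0],[0,0,0],[0,0,0],[0,0,0],[0,0,-25],[0,0,-35],[0,0,-40],[0,0,-30],[0,0,0],[0,0,0]],"twist":[[0,0,0],[0,0,0],[0,0,0],[0,0,0],[0,0,0],[0,0,0],[0,0,-0.015],[0,0,0],[0,0,0],[0,0,0],[0,0,0]],"grip":[-1,-1,-1,-1,-1,-1,-1,-1,-1,-1,-1]}';  python3 - <<'E'
from h import *
f=grab_frame("wrist"); save(f,"w12")
for n,z in(("thick_block_mid",.038),("bay",.014)):
    for a in masks_of(f,n)[:1]: print(n,a["score"],rect(f,a["mask"],z))
    print([(np.array(a["position"]),a["score"]) for a in landmark_of(f,n)[:2]])
print(sensors.get_obs()["position"])
E
```

```text
clock: 24.43
position: [0.6088, 0.0282, 0.3229]
tcp_rot: [3.137, 0.0, 1.571]
contact_force: [-1.2, -0.7, -0.7]
finger_gap: 0.0854
gripper_force: 0.0
thick_block_mid 0.72 (array([0.6067, 0.0293], dtype=float32), [np.float32(0.025608378), np.float32(0.05365196)], np.float32(-0.0011787182))
[(array([0.6047, 0.0273, 0.0291]), 0.63), (array([ 0.5177, -0.1282,  0.0108]), 0.26)]
bay 0.78 (array([0.6086, 0.028 ], dtype=float32), [np.float32(0.039442834), np.float32(0.065535754)], np.float32(-0.014013097))
[(array([0.6104, 0.0314, 0.0085]), 0.86), (array([0.4022, 0.0473, 0.0138]), 0.27)]
[0.6078 0.0278 0.319 ]
```

```bash
python3 -m creep '{"delta_pos":[[-20,-12,0],[-35,-20,0],[-40,-22,0],[-35,-20,0],[-18,-9,0],[-7,-3,0],[0,0,20],[0,0,35],[0,0,35],[0,0,25],[0,0,8],[0,0,0]],"twist":[[0,0,0],[0,0,0],[0,0,0],[0,0,0],[0,0,0],[0,0,0],[0,0,0],[0,0,0],[0,0,0],[0,0,0],[0,0,0],[0,0,0]],"grip":[-1,-1,-1,-1,-1,-1,-1,-1,-1,-1,-1,-1]}'
```

```text
clock: 25.68
position: [0.5233, -0.1225, 0.1952]
tcp_rot: [-3.137, -0.002, 1.572]
contact_force: [-0.7, 0.6, -0.1]
finger_gap: 0.0851
gripper_force: 0.0
```

```bash
python3 -m creep '{"delta_pos":[[0,0,0],[-3,-1,10],[0,0,6],[0,0,2],[0,0,0],[0,0,0],[0,0,0],[0,0,0],[0,0,0],[0,0,0],[0,0,0]],"twist":[[0,0,0],[0,0,0],[0,0,0],[0,0,0],[0,0,0],[0,0,0],[0,0,0],[0,0,0],[0,0,0],[0,0,0],[0,0,0]],"grip":[-1,-1,-1,-1,-1,0.9,0.9,0.9,0.9,0.9,0.9]}' 30
python3 - <<'E'
from h import *
f=grab_frame("wrist"); save(f,"w13")
for a in masks_of(f,"pale_block_mid")[:1]: print(a["score"],rect(f,a["mask"],.014))
E
```

```text
clock: 26.6
position: [0.5234, -0.1265, 0.1801]
tcp_rot: [3.141, 0.0, 1.571]
contact_force: [0.2, -0.1, 2.8]
finger_gap: 0.0276
gripper_force: 29.9
0.82 (array([ 0.5231, -0.1242], dtype=float32), [np.float32(0.027904179), np.float32(0.05555265)], np.float32(-0.025935862))
```

```bash
python3 -m creep '{"delta_pos":[[0,0,-15],[0,0,-25],[0,0,-20],[-20,-5,0],[-35,-9,0],[-38,-9,0],[-30,-7,0],[-13,-3,0],[-5,0,0],[0,0,0],[0,0,12],[0,0,18],[0,0,10],[0,0,5],[0,0,1],[0,0,0],[0,0,0]],"twist":[[0,0,0],[0,0,0],[0,0,0],[0,0,0],[0,0,0],[0,0,0],[0,0,0],[0,0,0],[0,0,0],[0,0,0.075],[0,0,0],[0,0,0],[0,0,0],[0,0,0],[0,0,0],[0,0,0],[0,0,0]],"grip":[0.9,0.9,0.9,0.9,0.9,0.9,0.9,0.9,0.9,0.9,0.9,0.9,0.9,0.9,0.9,0.9,0.9]}'
python3 - <<'E'
from h import *
f=grab_frame("wrist"); save(f,"w14")
for n,z in (("pale_block_mid",.024),("station",.01)):
  for a in masks_of(f,n)[:1]: print(a["score"],rect(f,a["mask"],z))
E
```

```text
clock: 28.12
position: [0.4906, -0.2673, 0.1942]
tcp_rot: [3.141, 0.0, 1.497]
contact_force: [0.1, -0.0, -0.6]
finger_gap: 0.0274
gripper_force: 29.7
0.98 (array([ 0.4898, -0.2665], dtype=float32), [np.float32(0.028787455), np.float32(0.05606803)], np.float32(-0.07533391))
0.89 (array([ 0.4933, -0.2341], dtype=float32), [np.float32(0.0823223), np.float32(0.103823)], np.float32(-0.08381144))
```

View pics/w14.png

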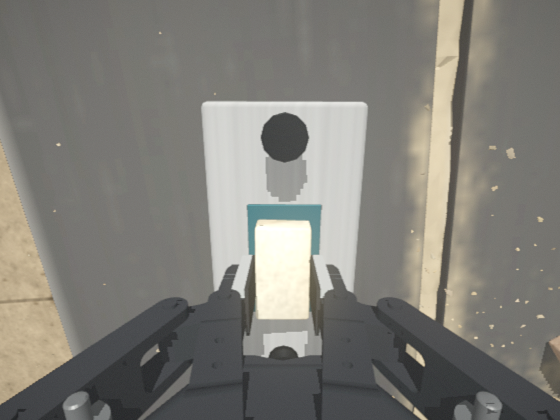

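```bash
python3 -m creep '{"delta_pos":[[0,0,1.5],[0,0,1.5],[0,0,1],[0,0,0],[0,0,0]],"twist":[[0,0,0],[0,0,0],[0,0,0],[0,0,0],[0,0,0]],"grip":[0.9,0.9,0.9,0.9,0.9]}'; python3 -m creep '{"delta_pos":[[0,0,0],[0,0,0],[0,0,0],[0,0,0],[0,0,0],[0,0,-25],[0,0,-35],[0,0,-40],[0,0,-40],[0,0,-15],[0,0,0],[0,0,0]],"twist":[[0,0,0],[0,0,0],[0,0,0],[0,0,0],[0,0,0],[0,0,0],[0,0,0],[0,0,-0.075],[0,0,0],[0,0,0],[0,0,0],[0,0,0]],"grip":[-1,-1,-1,-1,-1,-1,-1,-1,-1,-1,-1,-1]}'
python3 - <<'E'
from h import *
f=grab_frame("wrist"); save(f,"w15")
for n,z in (("pale_block_mid",.024),("station",.01)):
  for a in masks_of(f,n)[:1]: print(a["score"],rect(f,a["mask"],z))
  print([(np.array(a["position"]),a["score"]) for a in landmark_of(f,n)[:2]])
h=cv2.cvtColor(f["img"],cv2.COLOR_RGB2HSV); m=cv2.inRange(h,(85,100,40),(105,255,200))
m=cv2.morphologyEx(m,cv2.MORPH_CLOSE,np.ones((25,25),np.uint8)); print("teal",rect(f,m,.01))
E
```

```text
clock: 28.68
position: [0.4902, -0.2676, 0.1901]
tcp_rot: [3.141, 0.0, 1.496]
contact_force: [-2.0, 0.2, 5.0]
finger_gap: 0.0275
gripper_force: 30.3
clock: 29.68
position: [0.4904, -0.2676, 0.3458]
tcp_rot: [3.14, 0.001, 1.571]
contact_force: [-0.4, 0.4, -1.2]
finger_gap: 0.0854
gripper_force: 0.0
0.68 (array([ 0.4892, -0.2668], dtype=float32), [np.float32(0.02792051), np.float32(0.052309204)], np.float32(-0.07770327))
[(array([ 0.4884, -0.2683,  0.0198]), 0.69)]
0.61 (array([ 0.4902, -0.2681], dtype=float32), [np.float32(0.08262201), np.float32(0.17158748)], np.float32(-0.077439845))
[(array([ 0.4934, -0.2664, -0.0002]), 0.72)]
teal (array([ 0.475, -0.245], dtype=float32), [np.float32(0.004020848), np.float32(0.022301672)], np.float32(-0.19966567))
```

```bash
python3 -m creep '{"delta_pos":[[20,-2,0],[38,-4,0],[40,-4,0],[40,-4,0],[40,-4,0],[40,-4,0],[40,-4,0],[40,-4,0],[40,-4,0],[40,-4,0],[40,-4,0],[40,-4,0],[38,-4,0],[25,-4,0],[12,-2,0],[5,0,0],[0,0,0],[0,0,0]],"twist":[[0,0,0],[0,0,0],[0,0,0],[0,0,0],[0,0,0],[0,0,0],[0,0,0],[0,0,0],[0,0,0],[0,0,0],[0,0,0],[0,0,0],[0,0,0],[0,0,0],[0,0,0],[0,0,0],[0,0,0],[0,0,0]],"grip":[-1,-1,-1,-1,-1,-1,-1,-1,-1,-1,-1,-1,-1,-1,-1,-1,-1,-1]}'
python3 - <<'E'
from h import *
f=grab_frame("wrist"); save(f,"w16"); print(sensors.get_obs()["position"])
for n in ("glue_bottle_mid","wax_tin_mid"): print([(np.array(a["position"]),a["score"]) for a in landmark_of(f,n)[:2]])
E
```

```text
clock: 31.43
position: [0.4345, 0.2696, 0.3442]
tcp_rot: [-3.141, 0.001, 1.57]
contact_force: [-0.2, -0.8, 0.9]
finger_gap: 0.0857
gripper_force: 0.0
[0.4347 0.2691 0.3443]
[(array([0.435 , 0.2692, 0.054 ]), 0.6)]
[(array([0.5377, 0.2655, 0.0503]), 0.84)]
```

View pics/w16.png

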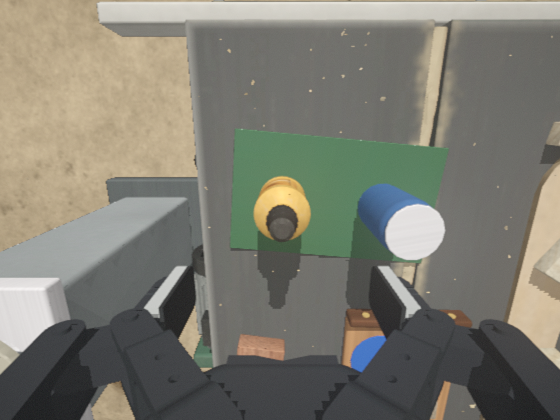

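```bash
python3 -m creep '{"delta_pos":[[1,0,20],[0,0,30],[0,0,30],[0,0,22],[0,0,13],[0,0,6],[0,0,0],[0,0,0],[0,0,0],[0,0,0],[0,0,0],[0,0,0],[0,0,0]],"twist":[[0,0,0],[0,0,0],[0,0,0],[0,0,0],[0,0,0],[0,0,0],[0,0,0],[0,0,0],[0,0,0],[0,0,0],[0,0,0],[0,0,0],[0,0,0]],"grip":[-1,-1,-1,-1,-1,-1,-1,0.9,0.9,0.9,0.9,0.9,0.9]}' 40; python3 -m creep '{"delta_pos":[[0,0,-20],[0,0,-35],[0,0,-25],[-20,8,0],[-35,15,0],[-35,15,0],[-35,15,0],[-35,15,0],[-35,15,0],[-35,15,0],[-30,12,0],[-15,5,0],[-6,1,0],[0,0,0],[0,0,0]],"twist":[[0,0,0],[0,0,0],[0,0,0],[0,0,0],[0,0,0],[0,0,0],[0,0,0],[0,0,0],[0,0,0],[0,0,0],[0,0,0],[0,0,0],[0,0,0],[0,0,0],[0,0,0]],"grip":[0.9,0.9,0.9,0.9,0.9,0.9,0.9,0.9,0.9,0.9,0.9,0.9,0.9,0.9,0.9]}'
python3 - <<'E'
from h import *
print(sensors.get_obs()["position"])
E
```

```text
clock: 32.67
position: [0.4345, 0.272, 0.2254]
tcp_rot: [3.139, -0.001, 1.571]
contact_force: [-1.2, -0.9, 8.6]
finger_gap: 0.0476
gripper_force: 40.2
clock: 33.92
position: [0.5498, -0.0083, 0.3041]
tcp_rot: [3.141, -0.001, 1.572]
contact_force: [0.1, 0.8, -1.4]
finger_gap: 0.0471
gripper_force: 42.1
[ 0.5498 -0.0083  0.3041]
```

```bash
python3 -m creep '{"delta_pos":[[-2,0.5,15],[0,0,22],[0,0,17],[0,0,8],[0,0,3],[0,0,1],[0,0,0],[0,0,0]],"twist":[[0,0,0],[0,0,0],[0,0,0],[0,0,0],[0,0,0],[0,0,0],[0,0,0],[0,0,0]],"grip":[0.9,0.9,0.9,0.9,0.9,0.9,0.9,0.9]}'
python3 - <<'E'
from h import *
f=grab_frame("wrist"); save(f,"w17")
print([(np.array(a["position"]),a["score"]) for a in landmark_of(f,"glue_bottle_mid")[:2]])
E
```

```text
clock: 34.58
position: [0.551, -0.011, 0.2389]
tcp_rot: [3.14, -0.0, 1.571]
contact_force: [1.0, -0.0, -1.2]
finger_gap: 0.0471
gripper_force: 42.1
[(array([ 0.549 , -0.0095,  0.0692]), 0.78)]
```

```bash
python3 -m creep '{"delta_pos":[[0,0,1],[0,0,1],[0,0,0.7],[0,0,0],[0,0,0]],"twist":[[0,0,0],[0,0,0],[0,0,0],[0,0,0],[0,0,0]],"grip":[0.9,0.9,0.9,0.9,0.9]}'
```

```text
clock: 35.1
position: [0.5509, -0.0114, 0.2364]
tcp_rot: [3.14, 0.001, 1.571]
contact_force: [-4.7, 0.2, 11.2]
finger_gap: 0.0473
gripper_force: 43.4
```

```bash
python3 -m creep '{"delta_pos":[[0,0,0],[0,0,0],[0,0,0],[0,0,0],[0,0,0],[0,0,-20],[0,0,-35],[0,0,-40],[0,0,-15],[25,-1,0],[38,-2,0],[40,-2,0],[40,-2,0],[40,-2,0],[40,-2,0],[30,-1.5,0],[15,0,0],[5,0,0],[0,0,0],[0,0,0]],"twist":[[0,0,0],[0,0,0],[0,0,0],[0,0,0],[0,0,0],[0,0,0],[0,0,0],[0,0,0],[0,0,0],[0,0,0],[0,0,0],[0,0,0],[0,0,0],[0,0,0],[0,0,0],[0,0,0],[0,0,0],[0,0,0],[0,0,0],[0,0,0]],"grip":[-1,-1,-1,-1,-1,-1,-1,-1,-1,-1,-1,-1,-1,-1,-1,-1,-1,-1,-1,-1]}'
python3 - <<'E'
from h import *
f=grab_frame("wrist"); save(f,"w18"); print(sensors.get_obs()["position"])
print([(np.array(a["position"]),a["score"]) for a in landmark_of(f,"wax_tin_mid")[:2]])
E
```

```text
clock: 36.77
position: [0.5385, 0.2604, 0.3447]
tcp_rot: [-3.141, 0.001, 1.57]
contact_force: [0.0, -1.0, 0.2]
finger_gap: 0.0857
gripper_force: 0.0
[0.5388 0.2598 0.3448]
[]
```

```bash
python3 -m creep '{"delta_pos":[[2,0,20],[0,0,30],[0,0,30],[0,0,20],[0,0,12],[0,0,6],[0,0,0],[0,0,0],[0,0,0],[0,0,0],[0,0,0],[0,0,0],[0,0,0]],"twist":[[0,0,0],[0,0,0],[0,0,0],[0,0,0],[0,0,0],[0,0,0],[0,0,0],[0,0,0],[0,0,0],[0,0,0],[0,0,0],[0,0,0],[0,0,0]],"grip":[-1,-1,-1,-1,-1,-1,-1,0.9,0.9,0.9,0.9,0.9,0.9]}' 40; python3 -m creep '{"delta_pos":[[0,0,-20],[0,0,-30],[0,0,-20],[-20,2,0],[-35,3,0],[-35,3,0],[-35,3,0],[-32,2,0],[-22,1,0],[-10,0,0],[-5,0,0],[0,0,0],[0,0,0]],"twist":[[0,0,0],[0,0,0],[0,0,0],[0,0,0],[0,0,0],[0,0,0],[0,0,0],[0,0,0],[0,0,0],[0,0,0],[0,0,0],[0,0,0],[0,0,0]],"grip":[0.9,0.9,0.9,0.9,0.9,0.9,0.9,0.9,0.9,0.9,0.9,0.9,0.9]}'
python3 - <<'E'
from h import *
print(sensors.get_obs()["position"])
E
```

```text
clock: 37.95
position: [0.5387, 0.2639, 0.2287]
tcp_rot: [3.139, -0.001, 1.571]
contact_force: [0.4, -0.6, 7.6]
finger_gap: 0.0487
gripper_force: 41.7
clock: 39.03
position: [0.5519, 0.0711, 0.2973]
tcp_rot: [3.141, -0.001, 1.573]
contact_force: [-0.8, 0.2, -1.8]
finger_gap: 0.0486
gripper_force: 42.5
[0.5519 0.0711 0.2973]
```

```bash
python3 -m creep '{"delta_pos":[[-2,0.3,15],[0,0,20],[0,0,13],[0,0,5],[0,0,2],[0,0,0],[0,0,0]],"twist":[[0,0,0],[0,0,0],[0,0,0],[0,0,0],[0,0,0],[0,0,0],[0,0,0]],"grip":[0.9,0.9,0.9,0.9,0.9,0.9,0.9]}'; python3 -m creep '{"delta_pos":[[0,0,1],[0,0,1],[0,0,0],[0,0,0]],"twist":[[0,0,0],[0,0,0],[0,0,0],[0,0,0]],"grip":[0.9,0.9,0.9,0.9]}'
```

```text
clock: 39.62
position: [0.5527, 0.0681, 0.2428]
tcp_rot: [3.141, -0.0, 1.572]
contact_force: [0.3, -0.1, -1.2]
finger_gap: 0.0483
gripper_force: 42.4
clock: 39.95
position: [0.5525, 0.0674, 0.2403]
tcp_rot: [3.141, 0.0, 1.571]
contact_force: [0.0, 0.9, -2.1]
finger_gap: 0.0483
gripper_force: 42.4
```

```bash
python3 -m creep '{"delta_pos":[[0,0,0.8],[0,0,0.7],[0,0,0],[0,0,0]],"twist":[[0,0,0],[0,0,0],[0,0,0],[0,0,0]],"grip":[0.9,0.9,0.9,0.9]}'
```

```text
clock: 40.28
position: [0.5526, 0.0675, 0.2396]
tcp_rot: [3.141, 0.0, 1.571]
contact_force: [-3.9, -1.5, 7.6]
finger_gap: 0.0481
gripper_force: 43.5
```

Contact; release, rise and verify.

```bash
python3 -m creep '{"delta_pos":[[0,0,0],[0,0,0],[0,0,0],[0,0,0],[0,0,0],[0,0,-20],[0,0,-35],[0,0,-40],[0,0,-40],[0,0,-30],[0,0,0],[0,0,0]],"twist":[[0,0,0],[0,0,0],[0,0,0],[0,0,0],[0,0,0],[0,0,0],[0,0,0],[0,0,0],[0,0,0],[0,0,0],[0,0,0],[0,0,0]],"grip":[-1,-1,-1,-1,-1,-1,-1,-1,-1,-1,-1,-1]}'
python3 - <<'E'
from h import *
for c in("wrist","scene","side"):
    f=grab_frame(c); 
    if c=="wrist": save(f,"w19")
    for n in "glue_bottle_mid wax_tin_mid pale_block_mid thick_block_mid red_offcut_mid".split():
        r=landmark_of(f,n); print(c,n,[(np.array(a["position"]),round(a["score"],2)) for a in r[:1]])
    if c=="wrist":
        for a in masks_of(f,"thick_block_mid")[:1]: print(a["score"],rect(f,a["mask"],.038))
E
```

```text
clock: 41.28
position: [0.5528, 0.0679, 0.4057]
tcp_rot: [3.137, -0.0, 1.571]
contact_force: [0.8, -0.6, -0.0]
finger_gap: 0.0855
gripper_force: 0.0
wrist glue_bottle_mid [(array([ 0.5479, -0.0113,  0.0662]), 0.78)]
wrist wax_tin_mid [(array([0.5559, 0.0683, 0.0585]), 0.85)]
wrist pale_block_mid []
wrist thick_block_mid [(array([0.6075, 0.0278, 0.0236]), 0.81)]
wrist red_offcut_mid [(array([0.4033, 0.0491, 0.0143]), 0.72)]
0.83 (array([0.6049, 0.0302], dtype=float32), [np.float32(0.025665807), np.float32(0.053476095)], np.float32(0.030387653))
scene glue_bottle_mid [(array([ 0.5507, -0.0076,  0.0649]), 0.74)]
scene wax_tin_mid [(array([0.5543, 0.0678, 0.0618]), 0.82)]
scene pale_block_mid [(array([ 0.4901, -0.2704,  0.0206]), 0.47)]
scene thick_block_mid [(array([0.609 , 0.0243, 0.0282]), 0.62)]
scene red_offcut_mid [(array([0.4054, 0.0515, 0.0136]), 0.59)]
side glue_bottle_mid [(array([ 0.5471, -0.0116,  0.0661]), 0.77)]
side wax_tin_mid [(array([0.5511, 0.0662, 0.0617]), 0.93)]
side pale_block_mid [(array([ 0.4888, -0.2658,  0.0129]), 0.74)]
side thick_block_mid [(array([0.6105, 0.0284, 0.0205]), 0.66)]
side red_offcut_mid [(array([0.4089, 0.0539, 0.0093]), 0.72)]
```

View pics/w19.png

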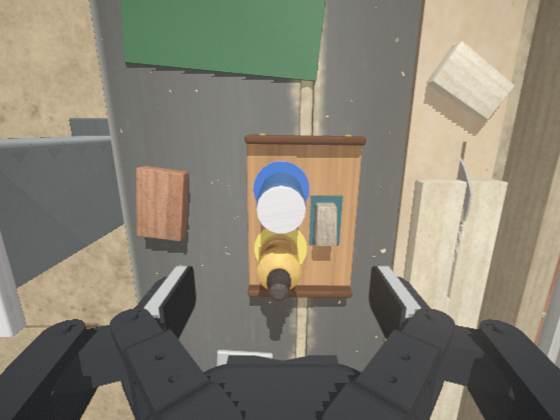

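The picture shows the tin centred on the blue disc (280,205) and the bottle on the yellow disc (280,270). The thick block sits on the teal patch (327,224) and the offcut is untouched (162,204).

```bash
python3 -c "
from workcell import order
print(order.close_job())"
```

```text
the job is handed in; nothing more can be done
None
```

The job is handed in at about 41 s of the 128 s limit, with the blocks swapped, the bottle and tin back upright on their own discs and the red offcut untouched; the last camera checks put everything within tolerance, but no verdict came back.

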